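# Load the slide carrier into the scanner lane that is ready

## Robot

A 7-joint arm with a two-finger parallel gripper is mounted at the origin on the work surface. World frame = base frame: x ahead of the robot, y to its left, z up, the work surface at z = 0. Lengths are in m, angles in rad, forces in N, time in s.
With the tool pointing down it reaches from about 0.4 to 0.85 m from the base axis. Payload 4.5 kg.
Tool frame: the origin (TCP) lies midway between the tips of the shut fingers; the grasp point (between the pads) lies 19 mm behind it; z points along the fingers, y is the line along which they close (so a half turn about z gives the same grasp; the last joint's range is limited). The gripper opens to 88 mm and grips with 3 to 60 N. Pads are 18 mm wide; open, the fingers measure 123 mm over their backs; the gripper's body (75 mm by 187 mm) begins 45 mm behind the grasp point.
Start: joints at [-1.121, 0.689, -0.195, 1.565, 0.157, 0.902, -0.215], TCP at [0.252, 0.572, 0.203] pointing down, gripper open.
Joint ranges: [-3.01, 3.01], [-0.46, 2.08], [-1.47, 1.51], [0.13, 2.56], [-1, 4.14], [0.04, 2.09], [-2.66, 2.66]. Speed limits (rad/s): [2.57, 2.57, 3.14, 3.14, 3.14, 3.14, 3.14].

## Interface

Orientations are given as a unit quaternion [x, y, z, w].
In Python, from plant import sensors, eyes, finish_job gives the robot as it stands.
- The arm moves only by the tool send_rows, never from a script. Its argument "rows" is text: rows parted by semicolons, each of 4 numbers parted by spaces: the shift along the tool's x, y, z normalised to -1 to 1, where 1 is 30 cm, then the turn about the tool's z normalised to -1 to 1, where 1 is 2 pi rad. A call has 1 to 10 rows; each row is the pose to reach, as a shift and turn from the pose commanded when the call began, along the tool's axes at that moment, turning the shorter way round; what a row does not reach only later rows make up. A row lasts 1/12 s, in which the tool goes at most 41.7 mm and 7.16 degrees, less where a joint would pass 70% of its speed; a pose out of reach is approached as far as the arm can. A call with a number of a shift or a turn outside -1 to 1 is refused whole. A call with a gripper value outside its range is refused whole. "jaw" is the closure, from -1 (fully open) to 1 (shut), set as the call begins (left out, the last holds). The fingers move at their own pace and stop on an object; "force" is the grip in N (left out, the last holds). Time passes only in rows, so rows that repeat a pose let the fingers close. It gives the time, the measured TCP pose, the force, the opening and the grip force at its end, in the units of the state.
- sensors.get_state(): the state, without advancing time (a new reading comes with each control period).
- eyes.snapshot(name): name is "scene" or "top" or "wrist"; returns (picture, depth): 400x640x3 uint8, red, green, blue; 400x640 float32, m along the optical axis (not along the pixel's ray), 0 where there is no reading.
- eyes.calibration(name): a dict with "fov_y" (degrees; the focal length in pixels is half the picture's height over the tangent of half this angle, whatever the lens; pixels are square), "cx", "cy" (the principal point, pixels), "world_from_camera" (4x4, takes a point from camera to world coordinates). Camera axes: x right, y down, z forward; pixel columns grow to the right and rows downward; lengths in m; the calibration is good to about 2 mm. A picture is of the moment at which its call begins: read the wrist's pose just before it. calibration takes no time and is no camera call; for the wrist camera it gives the pose at the moment of the call.
- finish_job(): hands the job in; it is judged then, once.
The state is a dict: "clock": time; "q": joint angles; "qd": joint speeds; "joint_torque": joint torques, N m; "tool_pos": TCP position; "eef_rot": TCP orientation; "contact_force": force on the tool from outside, world axes, zero at the start; "moment": the same for the moment, N m; "opening": opening from 0.0 (shut) to 1.0 (fully open); "finger_force": force on a finger pad.
Only numpy, scipy, OpenCV 4.12 (cv2) and the standard library are available. Lean on these libraries where they do the work, as an engineer would, in place of code of your own. Each camera call takes 0.05 s, during which the arm holds its last target. There are 200 camera calls.

## Task

Look at the three lit start buttons on the slide scanner: only the lane with the green button is ready (red is out of order, amber is in use). Slide the waiting slide carrier along the counter, flat and never lifted, all the way into the green lane until it rests against the stop, then press that lane's green button fully down and let it go. Do not press the other buttons, and leave the carrier that is already loaded and everything else on the counter where it is.

Things in the scene. Friction and masses are not known exactly. Their poses are not given: they have to be found in the camera images.
- carrier: the waiting slide carrier: flat blue frame with three glass slides side by side, 84 (its x) x 94 (its y) x 14 mm high, about 0.18 kg, loose and level on the open counter to the robot's right of the dock; too wide to grasp. Origin: centre of its underside. Its y runs along the slides and points towards the dock, give or take 0.5 rad
- dock: loading dock of the slide scanner, fixed, yawed up to 0.1 rad. Three lanes side by side run along its +y, open at the -y end, centre lines at dock x = -100, 0, +100 mm. Origin: on the counter, at the centre of a carrier fully home in the middle lane. Fully home, a carrier touches the stop, its y along the dock's y, and sticks out of the lane to dock y = -47 mm
- dock_mouth (a point): on the counter, middle of the mouth of the middle lane, at dock y = -25 mm, where the wall noses begin. The lanes have no floor: carriers slide on the counter. They are 88 mm wide between white walls 12 mm thick and 16 mm high, straight from dock y = -3 mm to the stop; from y = -3 to -25 mm the walls taper, a lead-in of about 4 mm a side
- dock_stop (a point): on the counter, at the foot of the stop of the middle lane, dock y = +47 mm. The stop is the front face of a grey deck 30 mm high that carries the buttons and reaches to dock y = 145 mm; behind it stands the white scanner housing, 110 mm high, from dock y = 145 to 365 mm and 336 mm wide
- carrier_old: another blue carrier of the same make and size, already home in the lane with the amber button, being scanned; leave it there
- btn_green_top (a point): start button with a green cap of 28 mm diameter in a black housing on the grey deck, behind the stop of its own lane, on its centre line at dock y = 88 mm; which of the three lanes has it changes from run to run. This point, its axes those of the dock: top centre of the cap, 52 mm above the counter; green means: ready
- btn_green (a joint): travel of the green button: 0 up, 0.006 m fully down; spring return, 5 N holds it fully down
- btn_red_top (a point): start button with a red cap of 28 mm diameter in a black housing on the grey deck, behind the stop of its own lane, on its centre line at dock y = 88 mm; which of the three lanes has it changes from run to run. This point, its axes those of the dock: top centre of the cap, 52 mm above the counter; red means: lane out of order, although it is empty
- btn_red (a joint): travel of the red button: 0 up, 0.006 m fully down; spring return, 5 N holds it fully down
- btn_amber_top (a point): start button with a amber cap of 28 mm diameter in a black housing on the grey deck, behind the stop of its own lane, on its centre line at dock y = 88 mm; which of the three lanes has it changes from run to run. This point, its axes those of the dock: top centre of the cap, 52 mm above the counter; amber means: lane in use
- btn_amber (a joint): travel of the amber button: 0 up, 0.006 m fully down; spring return, 5 N holds it fully down
- cup_a: round specimen cup with a red cap, 60 dia x 65 mm high, a bystander. Origin: centre of its underside
- cup_b: round specimen cup with a yellow cap, 60 dia x 65 mm high, a bystander. Origin: centre of its underside
- oil: small amber bottle with a black cap, 34 dia x 75 mm high, a bystander. Origin: centre of its underside
- petri: clear petri dish, 60 dia x 14 mm high, a bystander. Origin: centre of its underside
- timer: white bench timer, 60 x 60 x 22 mm high, a bystander. Origin: centre of its underside
Things that resemble listed ones, but are neither listed nor needed, are in the scene too. What is shaped like the carrier but pink or purple is not meant.

How it is judged:
On the way, in this order (a step that is already met when the one before it is completed fails the run):
1. the carrier is fully home in the lane with the green button (x of carrier in the frame of btn_green_top between -0.005 and 0.005 m and y of carrier in the frame of btn_green_top between -0.092 and -0.084 m and angle between the y axis of carrier and the y axis of btn_green_top, either way round below 0.1 rad and height (world z) of carrier below 0.005 m), for 0.2 s.
2. the green button is pressed down while the carrier is home (all of step 1 and value of joint btn_green above 0.0045 m), for 0.05 s.
At the end, for the whole second after the job is handed in: The carrier lies flat on the counter at rest, fully home in the lane with the green button: within 4 mm of home along the lane, 5 mm across it and 0.1 rad of its direction; all three buttons are up again (all of step 1 and value of joint each of btn_green, btn_red, btn_amber below 0.0015 m and linear speed of carrier below 0.01 m/s); the robot touches nothing.
It fails at once if the carrier is lifted more than 12 mm or tipped more than 0.25 rad (height (world z) of carrier above 0.012 m or angle between carrier's own z axis and vertical above 0.25 rad).
It fails at once if the red or the amber button is pressed (value of joint any of btn_red, btn_amber above 0.003 m).
It fails at once if the green button is pressed before the carrier is home (value of joint btn_green above 0.003 m and not (x of carrier in the frame of btn_green_top between -0.006 and 0.006 m and y of carrier in the frame of btn_green_top between -0.093 and -0.083 m)).
It fails at once if the loaded carrier is moved more than 8 mm (distance of carrier_old from where it was at the start of the episode above 0.008 m).
It fails at once if a bystander is moved more than 20 mm (distance of any of cup_a, cup_b, oil, petri, timer from where it was at the start of the episode above 0.02 m).
It also fails if it takes over 67 s, if anything falls off the work surface, if the arm or the gripper's body presses on something with over 40 N, if the wrist force passes 120 N, or if a joint passes its speed limit or range.

## Working session

There is one attempt and no reset: what is moved stays moved. The work goes in short steps, Python scripts to look and compute and a tool call to move; the robot and the scene stay as the last step left them, time stands still between calls to the robot, and variables do not carry over. Pictures are saved under pics/ and viewed, at most 10 in all, crops included, and the job is handed in when it is done.

Besides the shell and the picture viewer there is one more tool, called after "Emit:" as name(argument=value, ...), one argument or row to a line, values as JSON. send_rows: Moves the arm, as the interface text tells. Scaled input: -1 to 1 covers 30 cm each way for a shift and 2 pi rad each way for a turn. Its arguments: {"type":"object","properties":{"rows":{"type":"string"},"jaw":{"type":"number"},"force":{"type":"number"}},"required":["rows"]}

```bash
mkdir -p pics; cat > h.py <<'E'
import numpy as np, cv2
from plant import sensors, eyes, finish_job
def snap(n,f=None):
    c=eyes.calibration(n); p,d=eyes.snapshot(n)
    if f: cv2.imwrite('pics/'+f,p[:,:,::-1])
    return p,d,c
def ray(c,uv,z):
    uv=np.atleast_2d(uv).astype(float); f=200/np.tan(np.radians(c['fov_y'])/2)
    T=np.array(c['world_from_camera'])
    r=np.c_[(uv[:,0]-c['cx'])/f,(uv[:,1]-c['cy'])/f,np.ones(len(uv))]@T[:3,:3].T
    return T[:3,3]+r*((z-T[2,3])/r[:,2])[:,None]
E
python3 - <<'E'
from h import *
p,d,c=snap('top','top0.png'); np.savez('top0.npz',p=p,d=d)
print(c); s=sensors.get_state(); print({k:np.round(v,3) for k,v in s.items()})
snap('scene','scene0.png')
E
```

```text
{'fov_y': 45.21617230685458, 'cx': 323.9192795312262, 'cy': 196.70386367007654, 'world_from_camera': array([[-0.01110443, -0.98709204,  0.15976856,  0.42377767],
       [-0.99992598,  0.01175629,  0.00313537, -0.17591105],
       [-0.00497318, -0.15972192, -0.98714952,  1.26622544],
       [ 0.        ,  0.        ,  0.        ,  1.        ]])}
{'clock': np.float64(0.05), 'q': array([-1.121,  0.69 , -0.194,  1.566,  0.157,  0.902, -0.215]), 'qd': array([-0.   , -0.001, -0.001, -0.002,  0.   ,  0.   ,  0.001]), 'joint_torque': array([-3.0000e-03, -5.2901e+01, -1.2730e+00, -1.5403e+01, -5.3000e-02,
        2.0000e-03,  0.0000e+00]), 'tool_pos': array([0.252, 0.571, 0.202]), 'eef_rot': array([ 0.206,  0.978, -0.001, -0.   ]), 'contact_force': array([-0.173,  0.643, -0.291]), 'moment': array([ 0.008, -0.028, -0.008]), 'finger_force': np.float64(0.0), 'opening': np.float64(1.0)}
```

View pics/top0.png

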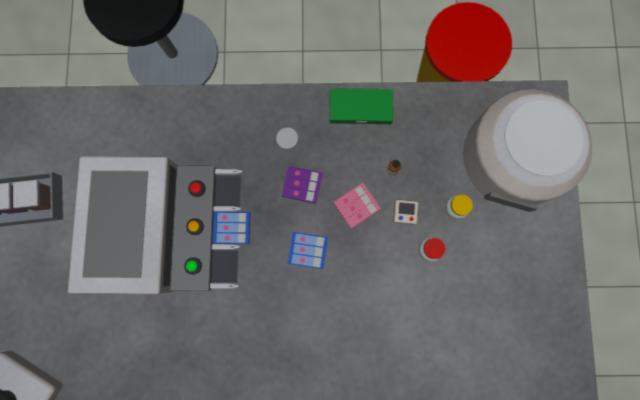

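View pics/scene0.png

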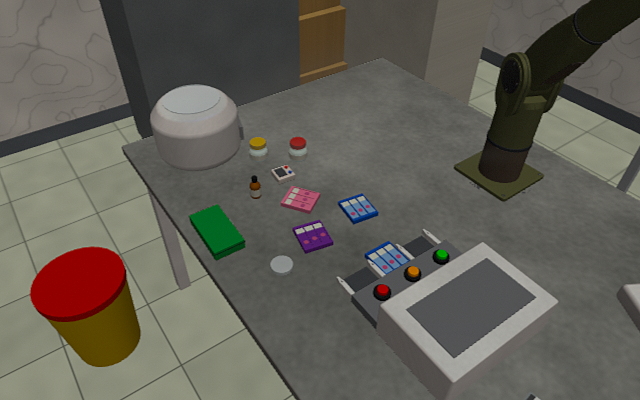

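The top view shows the green button at (193,266) in the lane nearest the robot, amber at (194,227) with a blue carrier in its lane at (232,228), and red at (196,188). There are three possible waiting carriers: blue (308,250), purple (303,184) and pink (357,205). Only the blue one at (308,250), loose on the counter, fits. I'll confirm it in a crop and measure.

```bash
python3 - <<'E'
from h import *
p,d,c=snap('top')
cv2.imwrite('pics/crop.png',cv2.resize(p[150:310,160:370,::-1],None,fx=3.5,fy=3.5,interpolation=cv2.INTER_CUBIC))
h=cv2.cvtColor(p,cv2.COLOR_RGB2HSV)
def blobs(lo,hi,z,mn,win=(160,150,370,310)):
    m=cv2.inRange(h,lo,hi); k=np.zeros_like(m);k[win[1]:win[3],win[0]:win[2]]=1; m=cv2.morphologyEx(m*k,cv2.MORPH_CLOSE,np.ones((9,9)))
    out=[]
    for q in cv2.findContours(m,cv2.RETR_EXTERNAL,cv2.CHAIN_APPROX_NONE)[0]:
        if cv2.contourArea(q)>mn:
            w=ray(c,q[:,0],z)[:,:2]
            r=cv2.minAreaRect((w*1000).astype(np.float32)); mo=cv2.moments(q); u=[mo['m10']/mo['m00'],mo['m01']/mo['m00']]
            print(np.round(u,1),np.round(ray(c,u,z)[0],4),np.round(r[0],1),np.round(r[1],1),round(r[2],1),'depthz',d[int(u[1]),int(u[0])]); out.append(ray(c,u,z)[0])
    return out
print('blue');blobs((100,120,60),(125,255,255),.014,300)
print('green');g=blobs((50,120,60),(75,255,255),.052,50)
print('red');r=blobs((0,150,120),(6,255,255),.052,50,(170,170,220,290))
print('amber');a=blobs((12,150,100),(25,255,255),.052,50,(170,170,220,290))
v=(r[0]-g[0]); print('dock x yaw',np.arctan2(v[1],v[0]),np.linalg.norm(v[:2]))
E
```

```text
blue
[307.5 249.9] [ 0.487  -0.1278  0.014 ] [ 487.3 -127.7] [93.7 83.6] 80.8 depthz 1.2481709
[230.7 227.5] [0.5477 0.0729 0.014 ] [547.9  72.9] [96.6 81.3] 89.3 depthz 1.2584779
green
[191.4 265.5] [0.4495 0.1621 0.052 ] [449.6 161.8] [27.9 27.3] 89.4 depthz 1.2063086
red
[195. 187.] [0.6495 0.1592 0.052 ] [650.  159.1] [23.5 24. ] 65.2 depthz 1.2404345
amber
[193.1 225.9] [0.5492 0.161  0.052 ] [548.9 161.2] [25.9 25.4] 1.8 depthz 1.2202933
dock x yaw -0.014148003193896454 0.20001848038925954
```

View pics/crop.png

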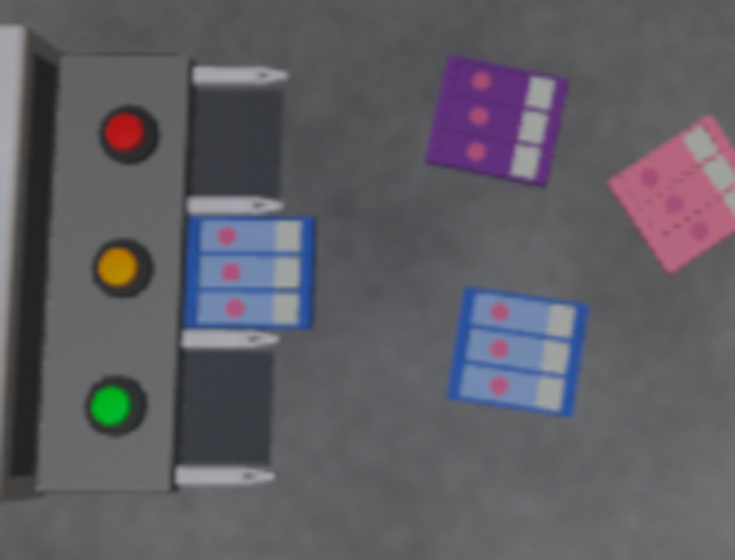

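The crop confirms the blue carrier at top-image (308,250). Measured 94 x 84 mm, which matches, and the button spacing is 100 mm. The plan has three steps:
1. Push from the +x side to line it up with the green lane.
2. Push from the rear until it's home.
3. Press the green button.

```bash
cat >> h.py <<'E'
from scipy.spatial.transform import Rotation as R
def go(x,y,z,head):   # head = heading (deg) of tool y; prints normalised row from present pose
    s=sensors.get_state(); r=R.from_quat(s['eef_rot'])
    v=r.inv().apply(np.array([x,y,z])-s['tool_pos'])
    ty=r.apply([0,1,0]); h=np.degrees(np.arctan2(ty[1],ty[0]))
    dh=(head-h+180)%360-180
    print('clock',round(s['clock'],2),'pos',np.round(s['tool_pos'],4),'head',round(h,2),'row',np.round(v/.3,4),round(-dh/360,4))
E
python3 -c "
from h import *
go(.552,-.1386,.12,81)"
```

```text
clock 0.15 pos [0.2523 0.5713 0.2023] head 66.18 row [-1.8696 -1.7608  0.2768] -0.0412
```

Emit:
send_rows(
  rows="-0.93 -0.88 0 0;-0.93 -0.88 0 0;-0.93 -0.88 0 0;-0.93 -0.88 0 0;-0.93 -0.88 0 0;-0.93 -0.88 0 0;-0.93 -0.88 0 0;-0.93 -0.88 0 0;-0.93 -0.88 0 0;-0.93 -0.88 0 0",
  jaw=0,
)

```text
clock: 0.98
tool_pos: [0.4031, 0.2094, 0.2026]
eef_rot: [0.211, 0.977, -0.003, 0.0]
contact_force: [-0.6, -0.4, -0.3]
opening: 0.498
finger_force: 0.0
```

Emit:
send_rows(
  rows="-0.94 -0.88 0.2 -0.041;-0.94 -0.88 0.2 -0.041;-0.94 -0.88 0.2 -0.041;-0.94 -0.88 0.2 -0.041;-0.94 -0.88 0.2 -0.041;-0.94 -0.88 0.2 -0.041;-0.94 -0.88 0.2 -0.041;-0.94 -0.88 0.2 -0.041;-0.94 -0.88 0.2 -0.041;-0.94 -0.88 0.2 -0.041",
)

```text
clock: 1.82
tool_pos: [0.5533, -0.1452, 0.1416]
eef_rot: [0.083, 0.997, -0.002, 0.0]
contact_force: [0.1, -0.3, -0.7]
opening: 0.498
finger_force: 0.0
```

```bash
python3 -c "
from h import *
go(.552,-.1386,.006,81)"
```

```text
clock 1.82 pos [ 0.5533 -0.1452  0.1416] head 80.49 row [0.0083 0.0227 0.452 ] -0.0014
```

Emit:
send_rows(
  rows="0 0.02 0.1 -0.001;0 0.02 0.2 -0.001;0 0.02 0.3 -0.001;0 0.02 0.37 -0.001;0 0.02 0.42 -0.001;0 0.02 0.45 -0.001;0 0.02 0.45 -0.001;0 0.02 0.45 -0.001;0 0.02 0.45 -0.001",
)

```text
clock: 2.57
tool_pos: [0.5542, -0.1318, 0.0088]
eef_rot: [0.076, 0.997, 0.0, 0.001]
contact_force: [0.2, -0.0, 0.5]
opening: 0.495
finger_force: 0.0
```

```bash
python3 -c "
from h import *
go(.4965,-.13,.006,89.2)"
```

```text
clock 2.57 pos [ 0.5542 -0.1318  0.0088] head 81.3 row [ 0.1911 -0.0231  0.0091] -0.022
```

Emit:
send_rows(
  rows="0.02 0 0.006 0;0.04 -0.005 0.006 0;0.06 -0.008 0.006 0;0.08 -0.01 0.006 -0.003;0.1 -0.012 0.006 -0.006;0.12 -0.015 0.006 -0.01;0.14 -0.018 0.006 -0.014;0.16 -0.02 0.006 -0.018;0.18 -0.023 0.006 -0.022;0.191 -0.023 0.006 -0.022",
)

```text
clock: 3.4
tool_pos: [0.4944, -0.1302, 0.0061]
eef_rot: [0.006, 1.0, -0.0, -0.001]
contact_force: [-1.5, 0.4, -0.5]
opening: 0.498
finger_force: 0.0
```

Emit:
send_rows(
  rows="0 0 0 0;0 0 0 0;0 0 0 0",
)

```text
clock: 3.65
tool_pos: [0.4962, -0.13, 0.0061]
eef_rot: [0.007, 1.0, 0.0, 0.0]
contact_force: [-0.1, 0.5, 1.1]
opening: 0.504
finger_force: 0.0
```

```bash
cat >> h.py <<'E'
def carrier(f=None,win=(245,200,370,310)):
    p,d,c=snap('top',f); h=cv2.cvtColor(p,cv2.COLOR_RGB2HSV); m=cv2.inRange(h,(100,120,60),(125,255,255))
    k=np.zeros_like(m);k[win[1]:win[3],win[0]:win[2]]=1; m=cv2.morphologyEx(m*k,cv2.MORPH_CLOSE,np.ones((9,9)))
    q=max(cv2.findContours(m,cv2.RETR_EXTERNAL,cv2.CHAIN_APPROX_NONE)[0],key=cv2.contourArea)
    r=cv2.minAreaRect((ray(c,q[:,0],.014)[:,:2]*1000).astype(np.float32))
    print('carrier',np.round(r[0],1),np.round(r[1],1),round(r[2],1))
E
python3 -c "
from h import *
carrier('top1.png'); go(.4965,-.13,.006,89.2)"
```

```text
carrier [547.5  30.2] [81.5 10.5] 0.8
clock 3.7 pos [ 0.4962 -0.13    0.0061] head 89.22 row [-0.0009 -0.0001  0.0003] 0.0001
```

View pics/top1.png

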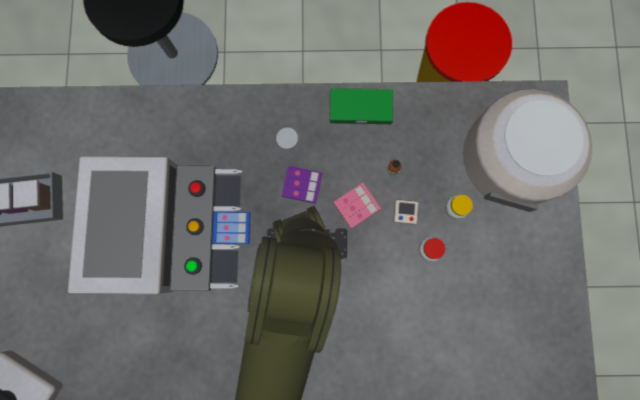

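The arm hides the carrier in this view. I'll back off, lift and move behind it, then look with the wrist camera.

Emit:
send_rows(
  rows="-0.05 0 0 0;-0.1 0 0 0;-0.1 0 -0.1 0;-0.1 0 -0.22 0;-0.1 0 -0.35 0;-0.1 -0.1 -0.45 0;0 -0.2 -0.45 0;0.1 -0.3 -0.45 0;0.17 -0.3 -0.45 0;0.17 -0.3 -0.45 0",
)

```text
clock: 4.53
tool_pos: [0.4369, -0.2224, 0.1408]
eef_rot: [0.01, 1.0, -0.001, -0.003]
contact_force: [-0.1, 0.4, 0.4]
opening: 0.499
finger_force: 0.0
```

Emit:
send_rows(
  rows="0 0 0 0.25;0 0 0 0.25;0 0 0 0.25;0 0 0 0.25;0 0 0 0.25;0 0 0 0.25;0 0 0 0.25;0 0 0 0.25;0 0 0 0.25;0 0 0 0.25",
)

```text
clock: 5.37
tool_pos: [0.4445, -0.2186, 0.1411]
eef_rot: [0.593, 0.806, 0.0, 0.0]
contact_force: [-0.3, 0.1, 0.0]
opening: 0.502
finger_force: 0.0
```

Emit:
send_rows(
  rows="0 0 0 0.05;0 0 0 0.05;0 0 0 0.05;0 0 0 0.05;0 0 0 0.05",
)

```text
clock: 5.78
tool_pos: [0.4442, -0.2187, 0.141]
eef_rot: [0.708, 0.706, 0.0, 0.0]
contact_force: [0.0, -0.9, -0.5]
opening: 0.495
finger_force: 0.0
```

```bash
python3 -c "
from h import *
snap('wrist','w1.png'); carrier(); go(.4445,-.216,.006,-.8)"
```

```text
carrier [ 487.3 -127.7] [94.  83.6] 80.8
clock 5.88 pos [ 0.4438 -0.219   0.1411] head -0.26 row [0.0099 0.002  0.4502] 0.0015
```

View pics/w1.png

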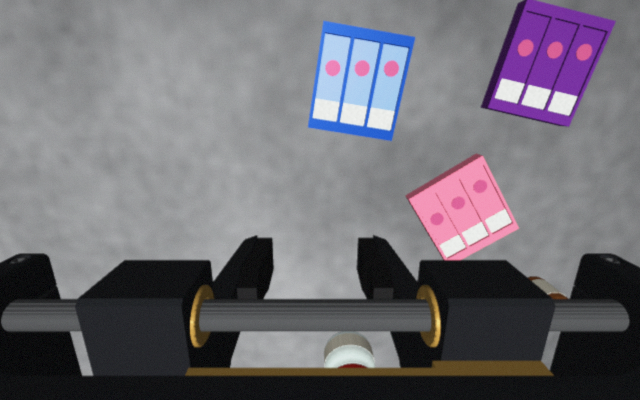

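The carrier hasn't moved: it still measures (487,-128), though my fingers should have swept through it. I'll check the wrist and top views against each other before going on.

```bash
python3 - <<'E'
from h import *
p,d,c=snap('wrist'); s=sensors.get_state(); T=np.array(c['world_from_camera']); f=200/np.tan(np.radians(c['fov_y'])/2)
print('cam',np.round(T,3),'tcp',s['tool_pos'])
h=cv2.cvtColor(p,cv2.COLOR_RGB2HSV); m=cv2.morphologyEx(cv2.inRange(h,(100,120,60),(125,255,255)),cv2.MORPH_CLOSE,np.ones((15,15)))
q=max(cv2.findContours(m,cv2.RETR_EXTERNAL,cv2.CHAIN_APPROX_NONE)[0],key=cv2.contourArea)
r=cv2.minAreaRect((ray(c,q[:,0],.014)[:,:2]*1000).astype(np.float32)); print('wrist carrier',r)
def pt(u,v,d,c):
    z=d[int(v),int(u)]; T=np.array(c['world_from_camera']); f=200/np.tan(np.radians(c['fov_y'])/2)
    return np.round(T[:3,:3]@[(u-c['cx'])/f*z,(v-c['cy'])/f*z,z]+T[:3,3],4)
print('wrist depth pts carrier',pt(360,80,d,c),'counter',pt(200,100,d,c),'tipL',pt(265,245,d,c),pt(365,245,d,c))
v=T[:3,:3].T@(s['tool_pos']-T[:3,3]); print('tcp in wrist px',v[:2]/v[2]*f+[c['cx'],c['cy']])
p,d,c=snap('top'); z=np.load('top0.npz'); print('top carrier',pt(307,250,d,c),'counter',pt(330,280,d,c),'unmoved diff',np.abs(p[225:275,285:330].astype(int)-z['p'][225:275,285:330]).mean())
E
```

```text
cam [[ 1.    -0.004 -0.     0.443]
 [-0.004 -0.956 -0.292 -0.143]
 [ 0.001  0.292 -0.956  0.323]
 [ 0.     0.     0.     1.   ]] tcp [ 0.44365132 -0.2191148   0.14106921]
wrist carrier ((485.1517028808594, -125.9484634399414), (94.26748657226562, 84.18360137939453), 80.93045043945312)
wrist depth pts carrier [ 0.4858 -0.1231  0.0137] counter [ 0.329  -0.1404  0.0007] tipL [ 0.4187 -0.2093  0.1862] [ 0.4674 -0.2096  0.1861]
tcp in wrist px [315.91000637 227.52690157]
top carrier [ 0.4869 -0.1264  0.0133] counter [ 0.4167 -0.1805  0.6476] unmoved diff 8.600148148148149
```

```bash
python3 - <<'E'
from h import *
p,d,c=snap('wrist'); T=np.array(c['world_from_camera']); f=200/np.tan(np.radians(c['fov_y'])/2)
V,U=np.mgrid[:400,:640]; P=np.stack([(U-c['cx'])/f*d,(V-c['cy'])/f*d,d],-1)@T[:3,:3].T+T[:3,3]
m=(P[...,2]>.08)&(d>0)&(U>180)&(U<440); q=P[m]; print('lowest gripper z',np.round(np.percentile(q[:,2],[0,1,5,20]),4))
for lo,hi in((180,316),(316,440)):
    k=m&(U>=lo)&(U<hi)&(P[...,2]<.19); a=P[k]; print(len(a),a.min(0).round(4),a.max(0).round(4),'px',U[k].min(),U[k].max(),V[k].min(),V[k].max())
a=P[228:262:3,255];print(np.round(a,3))
cv2.imwrite('pics/w2.png',cv2.resize(p[200:320,180:450,::-1],None,fx=2.9,fy=2.9))
E
```

```text
lowest gripper z [0.1763 0.1822 0.1963 0.2286]
422 [ 0.4069 -0.2274  0.1763] [ 0.4207 -0.2071  0.19  ] px 240 273 235 280
420 [ 0.4643 -0.228   0.1764] [ 0.4785 -0.2075  0.19  ] px 356 389 235 280
[[ 0.375 -0.278  0.001]
 [ 0.375 -0.282  0.001]
 [ 0.375 -0.285  0.001]
 [ 0.413 -0.208  0.18 ]
 [ 0.413 -0.208  0.183]
 [ 0.413 -0.209  0.185]
 [ 0.414 -0.209  0.188]
 [ 0.414 -0.21   0.19 ]
 [ 0.415 -0.209  0.194]
 [ 0.415 -0.21   0.196]
 [ 0.416 -0.209  0.2  ]
 [ 0.417 -0.209  0.202]]
```

View pics/w2.png

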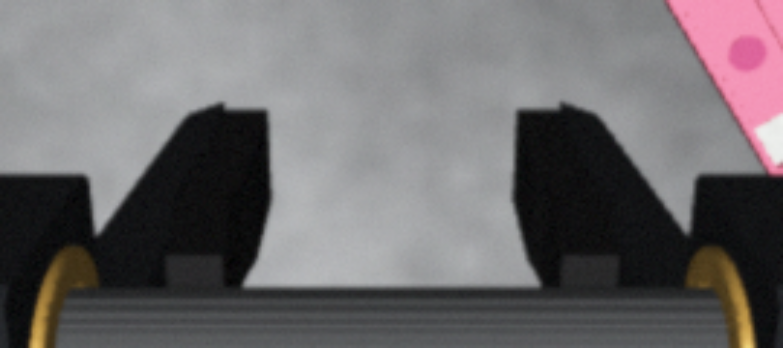

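Wrist depth puts the fingertips at z≈0.176 while the reported TCP is 0.141, and its counter and carrier heights come out right (0.001 and 0.0137). The real tips are therefore about 35 mm above the reported TCP, so my sweep passed over the carrier. I'll redo the side push, going lower and using the measured tip offset and the contact force.

```bash
python3 -c "
from h import *
go(.553,-.1375,.02,81)"
```

```text
clock 6.03 pos [ 0.4435 -0.2193  0.1411] head -0.36 row [0.2749 0.3632 0.4038] -0.226
```

Emit:
send_rows(
  rows="0.27 0.363 0 0;0.27 0.363 0 0;0.27 0.363 0 -0.226;0.27 0.363 0 -0.226;0.27 0.363 0 -0.226;0.27 0.363 0 -0.226;0.27 0.363 0 -0.226;0.27 0.363 0 -0.226;0.27 0.363 0 -0.226;0.27 0.363 0 -0.226",
)

```text
clock: 6.87
tool_pos: [0.5528, -0.1393, 0.1411]
eef_rot: [0.282, 0.959, 0.0, -0.0]
contact_force: [0.4, -0.0, 0.2]
opening: 0.5
finger_force: 0.0
```

Emit:
send_rows(
  rows="0 0 0.1 -0.06;0 0 0.2 -0.06;0 0 0.3 -0.06;0 0 0.36 -0.06;0 0 0.4 -0.06;0 0 0.4 -0.06;0 0 0.4 -0.06",
)

```text
clock: 7.45
tool_pos: [0.553, -0.1391, 0.0211]
eef_rot: [0.1, 0.995, -0.0, -0.0]
contact_force: [0.7, -0.6, 0.7]
opening: 0.501
finger_force: 0.0
```

```bash
cat >> h.py <<'E'
def tips():
    p,d,c=snap('wrist'); T=np.array(c['world_from_camera']); f=200/np.tan(np.radians(c['fov_y'])/2)
    V,U=np.mgrid[:400,:640]; P=np.stack([(U-c['cx'])/f*d,(V-c['cy'])/f*d,d],-1)@T[:3,:3].T+T[:3,3]
    m=(U>180)&(U<440)&(V>225)&(V<285)&(d>0)&(d<np.median(d[100:120,250:380])*.9)&(d<.21)
    z=P[m][:,2]; print('tip z',np.round(np.percentile(z,[0,1,3]),4),'tcp z',round(sensors.get_state()['tool_pos'][2],4))
    h=cv2.cvtColor(p,cv2.COLOR_RGB2HSV); b=cv2.morphologyEx(cv2.inRange(h,(100,120,60),(125,255,255)),cv2.MORPH_CLOSE,np.ones((15,15)))
    q=[x for x in cv2.findContours(b,cv2.RETR_EXTERNAL,cv2.CHAIN_APPROX_NONE)[0] if cv2.contourArea(x)>2000]
    for x in q:
        r=cv2.minAreaRect((ray(c,x[:,0],.014)[:,:2]*1000).astype(np.float32)); print('wrist carrier',np.round(r[0],1),np.round(r[1],1),round(r[2],1))
    return p
E
python3 -c "
from h import *
tips();go(.553,-.1375,-.028,81); print(sensors.get_state()['contact_force'])"
```

```text
tip z [0.0563 0.0585 0.0604] tcp z 0.0219
wrist carrier [545.6  44.3] [52.1 86. ] 89.2
wrist carrier [ 485.3 -126.1] [94.4 84.3] 80.9
clock 7.5 pos [ 0.5537 -0.1392  0.0219] head 78.48 row [0.0036 0.005  0.1664] -0.007
[ 0.53008145  0.25907859 -0.01139339]
```

Emit:
send_rows(
  rows="0 0 0.05 -0.007;0 0 0.1 -0.007;0 0 0.13 -0.007;0 0 0.15 -0.007;0 0 0.15 -0.007",
)

```text
clock: 7.92
tool_pos: [0.5528, -0.139, -0.0241]
eef_rot: [0.078, 0.997, -0.0, -0.0]
contact_force: [0.1, -0.1, 0.5]
opening: 0.494
finger_force: 0.0
```

Emit:
send_rows(
  rows="0 0 0.007 0;0 0 0.013 0;0 0 0.013 0",
)

```text
clock: 8.17
tool_pos: [0.5532, -0.1391, -0.0275]
eef_rot: [0.078, 0.997, 0.0, 0.0]
contact_force: [-0.5, -0.7, 0.9]
opening: 0.498
finger_force: 0.0
```

```bash
python3 -c "
from h import *
tips();go(.4965,-.13,-.028,89.2); print(sensors.get_state()['contact_force'])"
```

```text
tip z [0.0461 0.0466 0.0471] tcp z -0.0275
wrist carrier [ 485. -126.] [94.6 84. ] 81.1
clock 8.22 pos [ 0.5531 -0.1391 -0.0275] head 81.01 row [0.1913 0.0006 0.0017] -0.0228
[0.19136223 0.09343993 0.15968787]
```

Emit:
send_rows(
  rows="0.02 0 0 0;0.04 0 0 0;0.06 0 0 0;0.08 0 0 -0.003;0.1 0 0 -0.006;0.12 0 0 -0.01;0.14 0 0 -0.014;0.16 0 0 -0.018;0.18 0 0 -0.023;0.188 0 0 -0.023",
)

```text
clock: 9.05
tool_pos: [0.4962, -0.1302, -0.0277]
eef_rot: [0.005, 1.0, 0.0, -0.0]
contact_force: [1.9, -1.0, 1.1]
opening: 0.501
finger_force: 0.9
```

Emit:
send_rows(
  rows="0 0 0 0;0 0 0 0;0 0 0 0",
)

```text
clock: 9.3
tool_pos: [0.4967, -0.1304, -0.028]
eef_rot: [0.006, 1.0, -0.0, -0.001]
contact_force: [-0.1, -0.3, 0.3]
opening: 0.497
finger_force: 0.0
```

```bash
python3 -c "
from h import *
tips();go(.4965,-.13,-.028,89.2); print(sensors.get_state()['contact_force'])"
```

```text
tip z [0.046  0.0464 0.0469] tcp z -0.028
wrist carrier [ 442.6 -127.2] [94.5 84.8] 89.3
clock 9.35 pos [ 0.4968 -0.1304 -0.028 ] head 89.28 row [0.0011 0.0012 0.0001] 0.0002
[-0.57745976 -0.20406088  0.03332366]
```

Carrier pushed: now at (443,-127), heading 89.3°, which lines up with the lane. Next, back off and go behind it.

Emit:
send_rows(
  rows="-0.05 0 0 0;-0.1 0 0 0;-0.1 0 -0.1 0;-0.1 0 -0.22 0;-0.1 0 -0.35 0;-0.1 -0.1 -0.45 0;0 -0.2 -0.45 0;0.1 -0.3 -0.45 0;0.172 -0.32 -0.45 0;0.172 -0.32 -0.45 0",
)

```text
clock: 10.18
tool_pos: [0.4367, -0.2297, 0.1068]
eef_rot: [0.01, 1.0, -0.001, -0.004]
contact_force: [-1.4, -0.2, -0.4]
opening: 0.501
finger_force: 0.0
```

Emit:
send_rows(
  rows="0 0 0 0.25;0 0 0 0.25;0 0 0 0.25;0 0 0 0.25;0 0 0 0.25;0 0 0 0.25;0 0 0 0.25;0 0 0 0.25;0 0 0 0.25;0 0 0 0.25",
)

```text
clock: 11.02
tool_pos: [0.4449, -0.2248, 0.107]
eef_rot: [0.592, 0.806, 0.0, -0.0]
contact_force: [-0.3, 0.1, 0.4]
opening: 0.5
finger_force: 0.0
```

Emit:
send_rows(
  rows="0 0 0 0.052;0 0 0 0.052;0 0 0 0.052;0 0 0 0.052;0 0 0 0.052",
)

```text
clock: 11.43
tool_pos: [0.4448, -0.225, 0.107]
eef_rot: [0.712, 0.702, 0.0, -0.0]
contact_force: [0.1, -0.1, 0.4]
opening: 0.501
finger_force: 0.0
```

```bash
python3 -c "
from h import *
tips(); carrier('top2.png'); go(.4445,-.225,-.028,-.8)
p=cv2.imread('pics/top2.png'); cv2.imwrite('pics/top2c.png',cv2.resize(p[170:310,160:360],None,fx=3.8,fy=3.8))"
```

```text
tip z [0.1418 0.1443 0.1464] tcp z 0.1071
wrist carrier [ 442.3 -127. ] [93.6 84.3] 89.2
carrier [ 444.7 -128.6] [93.3 79.2] 89.4
clock 11.53 pos [ 0.4446 -0.2253  0.1071] head -0.9 row [ 7.000e-04 -4.000e-04  4.503e-01] -0.0003
```

View pics/top2c.png

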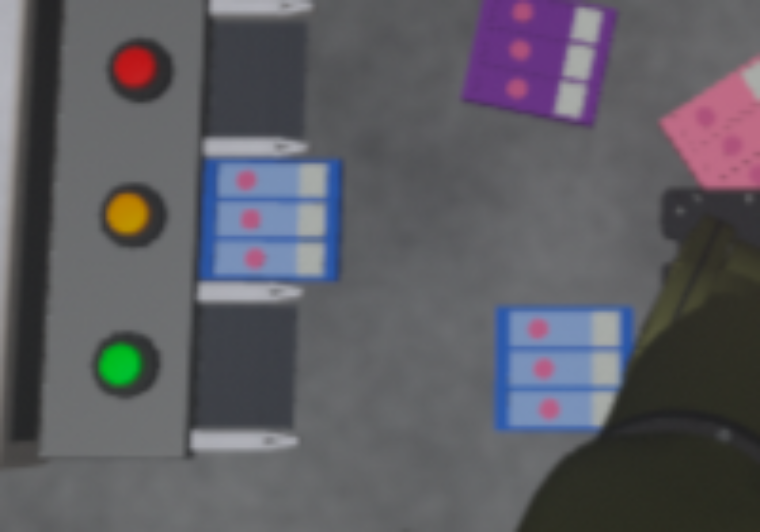

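Emit:
send_rows(
  rows="0 0 0.1 0;0 0 0.2 0;0 0 0.3 0;0 0 0.38 0;0 0 0.43 0;0 0 0.45 0;0 0 0.45 0;0.05 0 0.45 0;0.1 0 0.45 0;0.1 0 0.45 0",
)

```text
clock: 12.37
tool_pos: [0.4457, -0.1924, -0.0268]
eef_rot: [0.712, 0.702, 0.001, -0.001]
contact_force: [0.5, -0.7, 0.5]
opening: 0.499
finger_force: 0.0
```

Emit:
send_rows(
  rows="0.03 0 0 0;0.06 0.001 0 0;0.09 0.002 0 0;0.12 0.003 0 0;0.15 0.004 0 0;0.18 0.005 0 0;0.21 0.006 0 0;0.24 0.007 0 0;0.27 0.008 0 0;0.3 0.009 0 0",
)

```text
clock: 13.2
tool_pos: [0.4511, -0.1096, -0.0262]
eef_rot: [0.713, 0.701, -0.001, -0.002]
contact_force: [-0.9, -1.8, 2.6]
opening: 0.497
finger_force: 1.2
```

Emit:
send_rows(
  rows="0.03 0 0 0;0.06 0 0 0;0.09 0 0 0;0.12 0 0 0;0.12 0 0 0;0.12 0 0 0",
)

```text
clock: 13.7
tool_pos: [0.4531, -0.074, -0.025]
eef_rot: [0.713, 0.701, -0.002, -0.004]
contact_force: [-0.1, -0.3, 0.6]
opening: 0.499
finger_force: 0.0
```

```bash
python3 -c "
from h import *
p=tips(); cv2.imwrite('pics/w3.png',p[:,:,::-1]); go(.4482,.017,-.028,-.8)"
```

```text
tip z [0.0461 0.0468 0.0473] tcp z -0.0249
wrist carrier [449.8 -13. ] [94.4 84.4] 89.0
wrist carrier [544.4  32.9] [14.3 89.3] 89.0
clock 13.75 pos [ 0.453  -0.0749 -0.0249] head -1.06 row [ 0.3059 -0.0216  0.011 ] -0.0007
```

View pics/w3.png

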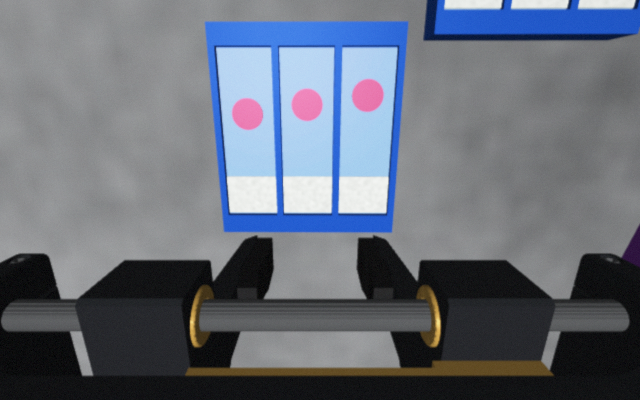

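The wrist view shows the carrier straight but about 3 mm too far to +x, with its front 14 mm before the mouth. I'll steer it back by friction while pushing slowly.

Emit:
send_rows(
  rows="0.015 0 0.004 0;0.025 -0.001 0.008 0;0.035 -0.004 0.008 0;0.045 -0.007 0.008 0;0.055 -0.01 0.008 0;0.065 -0.014 0.008 0;0.075 -0.016 0.008 0;0.08 -0.016 0.008 0;0.08 -0.016 0.008 0",
)

```text
clock: 14.5
tool_pos: [0.4516, -0.0506, -0.0247]
eef_rot: [0.713, 0.701, -0.004, -0.006]
contact_force: [-0.3, 0.0, 0.1]
opening: 0.503
finger_force: 0.0
```

```bash
python3 -c "
from h import *
p=tips(); cv2.imwrite('pics/w4.png',p[:,:,::-1]); go(.4482,.017,-.028,-.8);print(sensors.get_state()['contact_force'])"
```

```text
tip z [0.046  0.0469 0.0473] tcp z -0.0247
wrist carrier [448.1   7.3] [94.9 84.4] 89.0
wrist carrier [545.8  45.6] [35.8 91.5] 89.0
clock 14.55 pos [ 0.4517 -0.0508 -0.0247] head -1.01 row [ 0.2258 -0.0154  0.012 ] -0.0006
[-0.59487155 -0.17733133 -0.00987336]
```

```bash
python3 -c "
from h import *
s=sensors.get_state();print(s['q'].round(3),s['contact_force'],s['moment'],R.from_quat(s['eef_rot']).as_matrix().round(4))"
```

```text
[-0.012  0.936  0.042  2.196 -1.     0.044  0.995] [-0.59487155 -0.17733133 -0.00987336] [-0.02046439  0.08127605 -0.01303436] [[ 0.0176  0.9998 -0.0136]
 [ 0.9998 -0.0176  0.0033]
 [ 0.0031 -0.0137 -0.9999]]
```

View pics/w4.png

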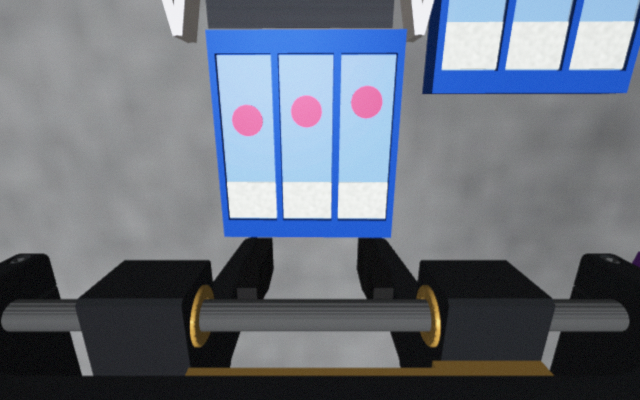

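The carrier's front is now between the wall noses (207–405 px between noses at about 200 and 410). Joints 5 and 6 sit at their limits here, so the tool can't come further in -x. The walls will guide the carrier, so I only need to push along the lane.

Emit:
send_rows(
  rows="0.02 0.004 -0.005 0;0.04 0.006 -0.008 0;0.06 0.006 -0.008 0;0.08 0.006 -0.008 0;0.1 0.006 -0.008 0;0.12 0.006 -0.008 0;0.14 0.006 -0.008 0;0.14 0.006 -0.008 0",
)

```text
clock: 15.22
tool_pos: [0.454, -0.0075, -0.0222]
eef_rot: [0.713, 0.701, -0.004, -0.006]
contact_force: [-0.8, -0.0, 2.3]
opening: 0.494
finger_force: 0.8
```

```bash
python3 -c "
from h import *
p=tips(); go(.4482,.017,-.028,-.8);s=sensors.get_state();print(s['contact_force'],s['q'].round(3))"
```

```text
tip z [0.046  0.047  0.0476] tcp z -0.0222
wrist carrier [448.1  49.3] [84.5 95.1] 0.9
wrist carrier [546.3  67.4] [79.7 91.1] 88.9
clock 15.27 pos [ 0.4541 -0.0078 -0.0222] head -0.94 row [ 0.0823 -0.0207  0.0199] -0.0004
[-0.21263486  0.39955794  1.58410416] [-0.108  0.931  0.047  2.197 -1.     0.051  0.903]
```

Emit:
send_rows(
  rows="-0.01 0 0 0;-0.01 0.006 0.012 0;-0.01 0.006 0.014 0;0.01 0.006 0.014 0;0.03 0.006 0.014 0;0.05 0.006 0.014 0;0.07 0.006 0.014 0;0.085 0.006 0.014 0;0.085 0.006 0.014 0",
)

```text
clock: 16.02
tool_pos: [0.4565, 0.018, -0.0264]
eef_rot: [0.713, 0.701, -0.003, -0.006]
contact_force: [-0.1, 0.6, 0.9]
opening: 0.501
finger_force: 0.0
```

```bash
python3 -c "
from h import *
p=tips(); go(.4482,.017,-.028,-.8);s=sensors.get_state();print(s['contact_force'],s['q'].round(3))"
```

```text
tip z [0.0456 0.0464 0.0471] tcp z -0.0264
wrist carrier [546.3  74.9] [95.7 89.9] 88.0
wrist carrier [447.8  76.3] [95.2 84.6] 89.1
clock 16.07 pos [ 0.4569  0.0174 -0.0264] head -0.94 row [-0.0017 -0.0288  0.0058] -0.0004
[ 0.31168215 -0.040531   -0.63876574] [-0.16   0.94   0.042  2.189 -0.998  0.047  0.846]
```

Emit:
send_rows(
  rows="0.005 0 0 0;0.01 0 0 0;0.013 0 0 0;0.013 0 0 0",
)

```text
clock: 16.4
tool_pos: [0.457, 0.0189, -0.0263]
eef_rot: [0.714, 0.7, -0.004, -0.005]
contact_force: [0.7, -2.7, 0.7]
opening: 0.505
finger_force: 1.4
```

```bash
python3 -c "
from h import *
p=tips(); go(.4482,.017,-.028,-.8);s=sensors.get_state();print(s['contact_force'])"
```

```text
tip z [0.046  0.0466 0.0473] tcp z -0.0263
wrist carrier [546.4  74.9] [94.7 90.9] 89.1
wrist carrier [447.8  76.9] [95.1 84.6] 89.1
clock 16.45 pos [ 0.457   0.0189 -0.0263] head -1.11 row [-0.0068 -0.0291  0.0061] -0.0008
[ 0.4081314  -2.89515597  0.30584437]
```

Emit:
send_rows(
  rows="-0.04 0 0 0;-0.07 0 -0.05 0;-0.07 0 -0.15 0;-0.07 0 -0.27 0;-0.07 0 -0.4 0;-0.07 0 -0.5 0;-0.07 0 -0.5 0",
  jaw=1,
)

```text
clock: 17.03
tool_pos: [0.4608, -0.0013, 0.1279]
eef_rot: [0.713, 0.701, -0.001, -0.003]
contact_force: [0.7, -0.0, 0.4]
opening: 0.008
finger_force: 0.0
```

Emit:
send_rows(
  rows="0.1 0 0 0;0.2 -0.01 0 0;0.3 -0.02 0 0;0.37 -0.02 0 0;0.37 -0.02 0 0;0.37 -0.02 0 0",
)

```text
clock: 17.53
tool_pos: [0.4536, 0.1113, 0.1233]
eef_rot: [0.712, 0.702, -0.004, -0.006]
contact_force: [-0.6, -0.4, -0.3]
opening: 0.005
finger_force: 0.0
```

```bash
python3 - <<'E'
from h import *
p,d,c=snap('wrist'); T=np.array(c['world_from_camera']); f=200/np.tan(np.radians(c['fov_y'])/2)
V,U=np.mgrid[:400,:640]; P=np.stack([(U-c['cx'])/f*d,(V-c['cy'])/f*d,d],-1)@T[:3,:3].T+T[:3,3]
s=sensors.get_state()
m=(U>250)&(U<390)&(V>200)&(V<290)&(P[...,2]>.08)&(d>0); q=P[m]; k=q[q[:,2]<q[:,2].min()+.004]
print('tips',k.min(0).round(4),k.max(0).round(4),'open',s['opening'])
h=cv2.cvtColor(p,cv2.COLOR_RGB2HSV)
g=cv2.inRange(h,(50,120,60),(75,255,255)); mo=cv2.moments(g,True); print('green wrist',mo['m00'], mo['m00'] and ray(c,[mo['m10']/mo['m00'],mo['m01']/mo['m00']],.052).round(4))
b=cv2.inRange(h,(100,120,60),(125,255,255)); print('blue px',b.any(1).nonzero()[0][[0,-1]] if b.any() else None)
carrier('top3.png',(200,243,250,300)); carrier(None,(200,205,260,243))
go(.4495,.1621,.1,-.8)
cv2.imwrite('pics/w5.png',p[:,:,::-1])
E
```

```text
tips [0.4424 0.1199 0.1585] [0.4641 0.1227 0.1625] open 0.005943257847353299
green wrist 984.0 [[0.4479 0.1651 0.052 ]]
blue px [175 262]
carrier [458.6  75.1] [96.9 97.5] 89.3
carrier [549.2  72.9] [96.6 78.7] 89.3
clock 17.68 pos [0.4541 0.1084 0.1239] head -1.16 row [ 0.1786 -0.0179  0.0802] -0.001
```

View pics/w5.png

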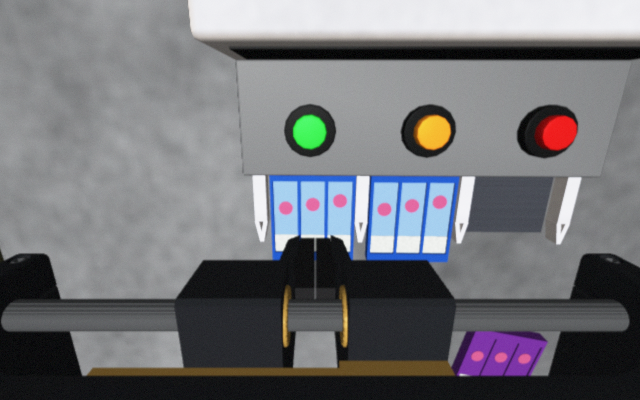

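Both carriers' rear edges now line up (rows ~260), so the carrier is home. Next is the button: move over it, then press.

Emit:
send_rows(
  rows="0.06 -0.01 0 0;0.12 -0.018 0 0;0.18 -0.018 0 0;0.18 -0.018 0.08 0;0.18 -0.018 0.16 0;0.18 -0.018 0.2 0;0.18 -0.018 0.2 0",
)

```text
clock: 18.27
tool_pos: [0.4477, 0.1623, 0.0623]
eef_rot: [0.714, 0.7, -0.006, -0.007]
contact_force: [0.1, 0.0, 0.5]
opening: 0.007
finger_force: 0.0
```

```bash
python3 -c "
from h import *
go(.449,.1635,.010,-.8); s=sensors.get_state();print(s['contact_force'],s['q'].round(3),s['eef_rot'])"
```

```text
clock 18.27 pos [0.4477 0.1623 0.0623] head -1.18 row [0.0038 0.0071 0.1744] -0.0011
[0.06051853 0.02562641 0.4639424 ] [-0.709  0.82   0.459  2.126 -0.926  0.428  0.481] [ 0.7143507   0.69973324 -0.00565937 -0.00666671]
```

Emit:
send_rows(
  rows="0.004 0.006 0.06 0;0.004 0.006 0.11 0;0.004 0.006 0.135 0;0.004 0.006 0.15 0;0.004 0.006 0.16 0;0.004 0.006 0.17 0;0.004 0.006 0.175 0;0.004 0.006 0.175 0;0.004 0.006 0.175 0",
)

```text
clock: 19.02
tool_pos: [0.4508, 0.1642, 0.0121]
eef_rot: [0.714, 0.7, -0.004, -0.005]
contact_force: [-0.0, -3.0, 3.2]
opening: 0.005
finger_force: 2.0
```

Emit:
send_rows(
  rows="0 0 0.004 0;0 0 0.008 0;0 0 0.008 0;0 0 0.008 0",
)

```text
clock: 19.35
tool_pos: [0.4508, 0.1644, 0.0105]
eef_rot: [0.714, 0.7, -0.003, -0.005]
contact_force: [-0.1, -3.8, 16.0]
opening: 0.004
finger_force: 8.2
```

Bottomed out at 16 N. Now release and retreat.

Emit:
send_rows(
  rows="0 0 0 0;0 0 -0.03 0;0 0 -0.08 0;0 0 -0.16 0;0 0 -0.28 0;0 0 -0.4 0;0 0 -0.5 0;0 0 -0.5 0",
)

```text
clock: 20.02
tool_pos: [0.455, 0.1662, 0.1636]
eef_rot: [0.713, 0.701, 0.0, -0.004]
contact_force: [0.8, -0.5, -0.9]
opening: 0.008
finger_force: 0.0
```

Emit:
send_rows(
  rows="-0.1 0 -0.05 0;-0.23 0 -0.1 0;-0.36 0 -0.1 0;-0.49 0 -0.1 0;-0.62 0 -0.1 0;-0.7 0 -0.1 0;-0.7 0 -0.1 0;-0.7 0 -0.1 0",
)

```text
clock: 20.68
tool_pos: [0.4484, -0.0456, 0.1884]
eef_rot: [0.714, 0.7, -0.004, -0.006]
contact_force: [0.2, 0.7, -0.2]
opening: 0.005
finger_force: 0.0
```

```bash
python3 - <<'E'
from h import *
p=tips(); carrier('top4.png',(200,243,262,300)); carrier(None,(200,205,262,243))
s=sensors.get_state();print(s['tool_pos'],s['contact_force'],s['clock'])
t=cv2.imread('pics/top4.png')[170:310,160:360]; cv2.imwrite('pics/end.png',cv2.resize(np.hstack([t]),None,fx=3.8,fy=3.8))
E
```

```text
tip z [0.2231 0.2266 0.2301] tcp z 0.1882
wrist carrier [497.3  79.2] [ 99.9 183.2] 88.9Traceback (most recent call last):
  File "<stdin>", line 2, in <module>
  File "h.py", line 22, in carrier
    q=max(cv2.findContours(m,cv2.RETR_EXTERNAL,cv2.CHAIN_APPROX_NONE)[0],key=cv2.contourArea)
ValueError: max() iterable argument is empty
```

The picture budget is used up, so I'll check numerically by comparing both carriers in the wrist view.

```bash
python3 - <<'E'
from h import *
p,d,c=snap('wrist'); h=cv2.cvtColor(p,cv2.COLOR_RGB2HSV); b=cv2.inRange(h,(100,120,60),(125,255,255))
b=cv2.morphologyEx(b,cv2.MORPH_OPEN,np.ones((2,2)))
v,u=b.nonzero(); w=ray(c,np.c_[u,v],.014)[:,:2]*1000
D=np.array([[.0141,1],[1,-.0141]])
q=(w-[548,73])@D.T   # dock y, dock x
for lo,hi in((-145,-52),(-48,48)):
    k=q[(q[:,1]>lo)&(q[:,1]<hi)]; print('dock y',np.percentile(k[:,0],[.5,99.5]).round(1),'dock x',np.percentile(k[:,1],[.5,99.5]).round(1))
for n,lo,hi in(('g',(50,120,60),(75,255,255)),('a',(12,150,100),(25,255,255)),):
    m=cv2.moments(cv2.inRange(h,lo,hi)[:200],True); print(n,((ray(c,[m['m10']/m['m00'],m['m01']/m['m00']],.052)[0,:2]*1000-[548,73])@D.T).round(1))
E
```

```text
dock y [-45.2  48.9] dock x [-141.   -57.2]
dock y [-46.3  48.4] dock x [-43.4  41.8]Traceback (most recent call last):
  File "<stdin>", line 10, in <module>
ZeroDivisionError: float division by zero
```

The carrier sits within 1 mm of where the loaded one does in its own lane, so I'm handing in.

```bash
python3 -c "
from plant import finish_job
print(finish_job())"
```

```text
the job is handed in; nothing more can be done
None
```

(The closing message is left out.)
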